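# Close a tub with the bench lid press

## Task

Close the white tub whose lilac lid is only set on loosely: slide it along the green rails until it rests against the back stop under the press, then push the black treadle under the yellow guard all the way down to its stop so that the press snaps the lid home. Let the treadle come back up, leave the closed tub where it is under the press, and leave the tape dispenser, the tape roll and the tub that is already closed undisturbed.

Things in the scene. Friction and masses are not known exactly. Their poses are not given: they have to be found in the camera images.
- lid_press: Bench lid press, fixed: grey bed 225 x 200 mm, 30 mm high, with two green rails (14 mm high, 89 mm apart inside) along its x axis. Origin on the bench below the ram axis; bed from x = -150 to +75 mm, rails from -150 to +30 mm. Tubs go in along +x, which points away from the robot within 0.2 rad of world x; y across, z up. Steel pillars (20 mm thick) at x = 0, y = +-82 mm.
- crosshead (a point): Middle of the lower front edge of the blue crosshead that the pillars carry, 163 mm above the bench. The crosshead reaches 90 mm back from here, is 200 mm wide and 40 mm high, air cylinder on top; the platen below it (84 mm wide) rests 117 mm above the bench. It overhangs the tub: to follow the tub in, tilt the tool 25 to 40 degrees, fingers leading along the press's +x.
- nest (a point): Point on the bed's top, 30 mm above the bench, on the ram axis: the tub's origin lies here when the tub stands against the back stop, a green bar across the bed (80 mm wide, 26 mm high) whose face is 42 mm beyond this point.
- tub: White round tub, filled, 84 mm in diameter, 55 mm high without lid, 0.2 to 0.35 kg, too wide to grasp. Origin at the centre of its underside. It starts on the bed between the rails, 50 to 90 mm short of the nest, and slides easily; push it low (20 to 30 mm above the bed) so that it does not tip.
- lid (a joint): How far the tub's lilac lid (90 mm in diameter, 12 mm high) is pressed on, in m: 0 = only set on, its top 65 mm above the tub's underside; 0.008 = home, its top at 57 mm. It resists with about 4 N and stays where it is pressed. A full stroke of the press brings it home.
- treadle_unit: Treadle valve that works the press, fixed, 225 x 150 mm, 140 mm high: grey base, black treadle, aluminium valve at the rear, yellow toe guard over all. Origin on the bench; base from x = -100 to +125 mm. Its +x axis points from the open mouth into the unit, away from the robot within 0.2 rad of world x.
- guard_lip (a point): Middle of the front lip of the guard's slotted roof, on its underside, 132 mm above the bench, at x = -76 mm of the unit. The roof (slots 15 mm wide) covers the treadle fully and slopes down to the rear by 0.09 rad. The mouth is 135 mm wide between two thin posts, side cheeks 42 mm high. Only a tool tilted 25 to 40 degrees, fingers leading along the unit's +x, gets in under the lip.
- treadle_pad (a point): Where to press: on the treadle's top face, mid-width, 14 mm behind its free front edge; it moves with the treadle. At rest it is 58 mm above the bench and 18 mm behind the guard's lip, at the stop 39 mm above the bench and 15 mm behind the lip.
- treadle (a joint): Treadle angle, rad: 0 = up, 0.22 = down on its stop. Black plate 105 x 90 mm, hinged at its rear end at x = +30 mm of the unit, 32 mm above the bench, 91 mm from the pad point; at rest it slopes up to the mouth by 0.25 rad. A spring lifts it: 7 N at the pad at first, 11 N at the stop, 6 N more while the lid goes on. The platen follows it, 30 mm down at the stop.
- done_tub: Bystander: a loose tub already closed, 90 mm in diameter, 57 mm high. Origin at the centre of its underside.
- tape_dispenser: Bystander: loose blue desk tape dispenser, 165 x 66 mm, about 104 mm high, 1.2 kg. Origin at the centre of its underside.
- tape_roll: Bystander: loose roll of clear tape lying flat, 112 mm in diameter, 48 mm high. Origin at the centre of its underside.

How it is judged:
On the way, in this order (a step that is already met when the one before it is completed fails the run):
1. the tub stands against the back stop under the press, its lid still loose (horizontal distance between tub and nest below 0.006 m and value of joint lid below 0.003 m and value of joint treadle below 0.1 rad), for 0.2 s.
2. the treadle is down on its stop and the lid has gone home (value of joint treadle above 0.205 rad and value of joint lid above 0.006 m and horizontal distance between tub and nest below 0.007 m), for 0.2 s.
At the end, for the whole second after the job is handed in: The lid is home (pressed at least 6 mm of its 8 mm), the tub stands upright and still against the back stop (within 7 mm of the nest), and the treadle is back up (below 0.03 rad) (value of joint lid above 0.006 m and horizontal distance between tub and nest below 0.007 m and angle between tub's own z axis and vertical below 0.05 rad and linear speed of tub below 0.02 m/s and value of joint treadle below 0.03 rad); the robot touches nothing.
It fails at once if the tub is tipped by more than 20 degrees (angle between tub's own z axis and vertical above 0.35 rad).
It fails at once if the closed tub, the tape dispenser or the tape roll is moved by more than 20 mm (distance of any of done_tub, tape_dispenser, tape_roll from where it was at the start of the episode above 0.02 m).
It also fails if it takes over 51 s, if anything falls off the work surface, if the arm or the gripper's body presses on something with over 40 N, if the wrist force passes 120 N, or if a joint passes its speed limit or range.

## Robot

A 6-joint arm with a two-finger parallel gripper is mounted at the origin on the work surface. World frame = base frame: x ahead of the robot, y to its left, z up, the work surface at z = 0. Lengths are in m, angles in rad, forces in N, time in s.
With the tool pointing down it reaches from about 0.35 to 0.775 m from the base axis. Payload 5.5 kg.
Tool frame: the origin (TCP) lies between the finger pads; the fingertips stand 19 mm ahead of it and the grasp point (between the pads) is the TCP; z points along the fingers, y is the line along which they close (so a half turn about z gives the same grasp; the last joint's range is limited). The gripper opens to 85 mm and grips with 20 to 120 N. Pads are 22 mm wide; open, the fingers measure 114 mm over their backs; the gripper's body (76 mm by 85 mm) begins 54 mm behind the grasp point. The pads swing forward as they close: fully open they stand 13 mm farther back than shut.
Start: joints at [-1.251, 0.313, 0.046, 1.304, 0, 1.431], TCP at [0.255, -0.515, 0.25] pointing down, gripper open.
Joint ranges: [-2.76, 2.76], [-0.86, 1.69], [-1.03, 1.26], [-2.2, 2.34], [-1.47, 1.5], [-3.14, 3.14]. Speed limits (rad/s): [2.57, 2.57, 3.14, 3.14, 3.14, 3.14].

## Interface

Orientations are given as a unit quaternion [w, x, y, z].
In Python, from workcell import env gives the robot as it stands.
- The arm moves only by the shell command python3 -m pendant 'ROWS' [FORCE]. ROWS is JSON, a list of rows, each an object with "travel": the shift along the tool's x, y, z scaled (see below), a list of three; "rot": the turn, a rotation vector about the tool's x, y, z scaled (see below), a list of three; "fingers": the opening, from -1 (shut) to 1 (fully open). In form: [{"travel": [dx, dy, dz], "rot": [wx, wy, wz], "fingers": fingers}, ...]. A call has 1 to 10 rows; each row is the pose to reach, as a shift and turn from the pose commanded when the call began, along the tool's axes at that moment; what a row does not reach only later rows make up. The controller multiplies each number of a shift by 0.12 m and each number of a turn by 60 degrees. A row lasts 1/10 s, in which the tool goes at most 50 mm and 8.59 degrees, less where a joint would pass 70% of its speed; a pose out of reach is approached as far as the arm can. A call with a number of a shift or a turn outside -1 to 1 is refused whole. A call with a gripper value outside its range is refused whole. The fingers move at their own pace and stop on an object; FORCE is the grip in N (left out, the last holds). Time passes only in rows, so rows that repeat a pose let the fingers close. It gives the time, the measured TCP pose, the force, the opening and the grip force at its end, in the units of the state.
- env.get_state(): the state, without advancing time (a new reading comes with each control period).
- env.read_camera(name): name is "scene" or "side" or "wrist"; returns (picture, depth): 420x560x3 uint8, blue, green, red; 420x560 float32, m along the optical axis (not along the pixel's ray), 0 where there is no reading.
- env.camera_model(name): a dict with "fovy" (degrees; the focal length in pixels is half the picture's height over the tangent of half this angle, whatever the lens; pixels are square), "cx", "cy" (the principal point, pixels), "k1" (the pictures are not rectified: a ray, as slopes to the right and down, at radius r is drawn at 1 + k1 r^2 times it, then the intrinsics apply), "rvec" (rotation vector, rad) and "tvec" (3), from world to camera coordinates, as OpenCV has them; the wrist camera has in their place "T_tool_cam" (4x4, takes a point from camera to tool coordinates, whose origin is the TCP and whose axes are the flange's). Camera axes: x right, y down, z forward; pixel columns grow to the right and rows downward; lengths in m; the calibration is good to about 2 mm. A picture is of the moment at which its call begins: read the wrist's pose just before it. camera_model takes no time and is no camera call.
- env.hand_in(): hands the job in; it is judged then, once.
Trained networks look in the newest picture that a camera, given by its name, has taken for a name from the list of things; names that differ only in an ending like _2 or _b are one class to them, and where a whole thing is asked for, a point or a joint stands for the part that bears it (a point fixed in the world has none). Each returns a list of dicts, best first, with "conf" (0 to 1); they miss things now and then, are a little off and sometimes report something else, mostly with a low value. They report only what shows in the picture. A call takes as long as a camera call.
- env.outline_of(camera, target): "mask" (420x560 bool, what is visible of it) and "xy" ([column, row] in pixels, amid what is visible of it).
The state is a dict: "clock": time; "joint_pos": joint angles; "qvel": joint speeds; "tau": joint torques, N m; "tcp_pos": TCP position; "orientation": TCP orientation; "wrist_force": force on the tool from outside, world axes, zero at the start; "ft_torque": the same for the moment, N m; "finger_gap": finger opening in m; "grip_force": force on a finger pad.
Only numpy, scipy, OpenCV 4.12 (cv2) and the standard library are available. Lean on these libraries where they do the work, as an engineer would, in place of code of your own. Each camera call takes 0.05 s, during which the arm holds its last target. There are 200 camera calls.

## Working session

There is one attempt and no reset: what is moved stays moved. The work goes in short steps, Python scripts to look and compute and a shell command to move; the robot and the scene stay as the last step left them, time stands still between calls to the robot, and variables do not carry over. Pictures are saved under pics/ and viewed, at most 10 in all, crops included, and the job is handed in when it is done.

```bash
mkdir -p pics
cat > h.py <<'E'
import numpy as np, cv2
from scipy.spatial.transform import Rotation as R
from workcell import env
def cam(name):
    m=env.camera_model(name); f=210/np.tan(np.radians(m["fovy"])/2)
    K=np.array([[f,0,m["cx"]],[0,f,m["cy"]],[0,0,1]]); d=np.array([m["k1"],0,0,0,0.])
    if "rvec" in m:
        Rm=R.from_rotvec(np.ravel(m["rvec"])).as_matrix(); t=np.ravel(m["tvec"]); Rc=Rm.T; o=-Rm.T@t
    else:
        s=env.get_state(); w,x,y,z=s["orientation"]; T=np.array(m["T_tool_cam"]); Rt=R.from_quat([x,y,z,w]).as_matrix()
        Rc=Rt@T[:3,:3]; o=Rt@T[:3,3]+s["tcp_pos"]
    return K,d,Rc,o
def cloud(name,depth,mask=None):
    K,d,Rc,o=cam(name)
    m=(depth>0) if mask is None else (mask&(depth>0))
    v,u=np.nonzero(m); n=cv2.undistortPoints(np.stack([u,v],1).astype(float)[:,None],K,d)[:,0]
    z=depth[v,u]; return np.c_[n[:,0]*z,n[:,1]*z,z]@Rc.T+o, v,u
def delta(pos,tilt,yaw,spin=0):
    """goal: tool z tilted from down by tilt toward heading yaw; tool y horizontal across heading"""
    s=env.get_state(); w,x,y,z=s["orientation"]; R0=R.from_quat([x,y,z,w])
    G=goal(tilt,yaw)
    Gs=[G,G*R.from_euler('z',np.pi)]
    for g in Gs:
        print("travel",np.round(R0.inv().apply(np.array(pos)-s["tcp_pos"])/.12,3),"rot",np.round((R0.inv()*g).as_rotvec()/np.radians(60),3))
def goal(tilt,yaw):
    h=np.array([np.cos(yaw),np.sin(yaw),0]); zt=np.sin(tilt)*h-np.cos(tilt)*np.array([0,0,1]); yt=np.cross([0,0,1],h)
    return R.from_matrix(np.stack([np.cross(yt,zt),yt,zt],1))
E
cat > a.py <<'E'
from h import *
s=env.get_state(); print({k:np.round(v,3) for k,v in s.items()})
for c in ["scene","side"]:
    im,dp=env.read_camera(c); cv2.imwrite(f"pics/{c}0.png",im); np.save(f"{c}.npy",dp)
    K,d,Rc,o=cam(c); print(c,o.round(3),Rc[:,2].round(2))
    for t in ["lid_press","tub","treadle_unit","treadle","done_tub","tape_dispenser","tape_roll","lid"]:
        for r in env.outline_of(c,t)[:3]:
            p,v,u=cloud(c,dp,r["mask"])
            if len(p): print(c,t,round(r["conf"],2),np.round(r["xy"]),len(p),"med",np.median(p,0).round(3),"lo",np.percentile(p,3,axis=0).round(3),"hi",np.percentile(p,97,axis=0).round(3))
            np.save(f"m_{c}_{t}_{round(r['conf']*100)}.npy",r["mask"])
E
python3 a.py
```

```text
{'clock': np.float64(0.0), 'joint_pos': array([-1.251,  0.314,  0.045,  1.304, -0.   ,  1.431]), 'qvel': array([ 0.001, -0.001, -0.001,  0.   , -0.   , -0.001]), 'tau': array([ 1.0000e-03, -4.8063e+01,  2.9853e+01,  1.9000e-02, -0.0000e+00,
       -0.0000e+00]), 'tcp_pos': array([ 0.255, -0.515,  0.249]), 'orientation': array([-0.001,  0.974,  0.228, -0.   ]), 'wrist_force': array([-0.203, -0.4  ,  0.327]), 'ft_torque': array([-0.03 ,  0.032,  0.033]), 'grip_force': np.float64(0.0), 'finger_gap': np.float64(0.086)}
scene [0.847 0.728 1.247] [-0.24 -0.53 -0.82]
scene lid_press 0.62 [233. 172.] 3114 med [ 0.638 -0.189  0.046] lo [ 0.492 -0.309  0.002] hi [ 0.709 -0.125  0.288]
scene tub 0.73 [255. 168.] 520 med [ 0.546 -0.205  0.092] lo [ 0.497 -0.277  0.028] hi [ 0.598 -0.137  0.171]
scene treadle_unit 0.63 [264. 273.] 3943 med [0.672 0.224 0.119] lo [0.568 0.129 0.003] hi [0.773 0.279 0.137]
scene treadle 0.69 [276. 275.] 347 med [0.631 0.218 0.052] lo [0.594 0.17  0.039] hi [0.658 0.269 0.131]
scene done_tub 0.92 [322. 344.] 836 med [0.595 0.472 0.056] lo [0.553 0.429 0.009] hi [0.6
[... 689 characters left out ...]
 lo [0.552 0.122 0.003] hi [0.765 0.274 0.137]
side treadle_unit 0.28 [159. 370.] 2287 med [0.332 0.522 0.061] lo [0.274 0.486 0.005] hi [0.437 0.551 0.102]
side treadle 0.81 [205. 248.] 446 med [0.605 0.199 0.055] lo [0.575 0.155 0.042] hi [0.652 0.24  0.064]
side done_tub 0.9 [130. 300.] 1001 med [0.572 0.469 0.055] lo [0.547 0.429 0.004] hi [0.626 0.505 0.06 ]
side tape_dispenser 0.69 [158. 372.] 2280 med [0.332 0.523 0.061] lo [0.274 0.487 0.006] hi [0.437 0.551 0.102]
side tape_roll 0.9 [402. 194.] 344 med [ 0.379 -0.5    0.035] lo [ 0.358 -0.543  0.003] hi [ 0.427 -0.451  0.049]
side lid 0.88 [320. 191.] 403 med [ 0.541 -0.223  0.095] lo [ 0.504 -0.268  0.085] hi [ 0.583 -0.186  0.099]
```

```bash
cat > b.py <<'E'
from h import *
import glob
from scipy.optimize import least_squares
a=cv2.imread("pics/scene0.png"); b=cv2.imread("pics/side0.png")
c=np.vstack([a[100:400,120:460],]); d=b[100:400,80:480]
cv2.imwrite("pics/both.png",np.hstack([cv2.resize(c,(380,335)),cv2.resize(d,(420,315))[:315] if 0 else cv2.copyMakeBorder(cv2.resize(d,(420,315)),0,20,0,0,0)]))
P=[];C=[]
for n,im in (("scene",a),("side",b)):
    p,v,u=cloud(n,np.load(n+".npy")); P.append(p); C.append(im[v,u])
P=np.vstack(P);C=np.vstack(C); hsv=cv2.cvtColor(C[None],cv2.COLOR_BGR2HSV)[0].astype(int); np.savez("cl.npz",P=P,hsv=hsv)
def box(q,lo,hi):
    lo,hi=np.array(lo),np.array(hi); k=abs(q-(lo+hi)/2)-(hi-lo)/2
    return np.linalg.norm(np.maximum(k,0),axis=1)+np.minimum(k.max(1),0)
press=[((-.15,-.1,0),(.075,.1,.03)),((-.15,.0445,.03),(.03,.0565,.044)),((-.15,-.0565,.03),(.03,-.0445,.044)),((-.01,.072,.03),(.01,.092,.163)),((-.01,-.092,.03),(.01,-.072,.163)),((-.045,-.1,.163),(.045,.1,.203)),((.042,-.04,.03),(.056,.04,.056))]
def loc(x,P):
    cc,s=np.cos(x[2]),np.sin(x[2]); e=P-[x[0],x[1],0]; return np.c_[e[:,0]*cc+e[:,1]*s,-e[:,0]*s+e[:,1]*cc,e[:,2]]
def fit(boxes,P,x0):
    f=lambda x:np.min(np.abs([box(loc(x,P),*k) for k in boxes]),0)
    best=min((least_squares(f,[x0[0],x0[1],y],loss="cauchy",f_scale=.003) for y in (-.15,-.05,.05,.15)),key=lambda r:r.cost)
    return best.x,best.cost,np.median(f(best.x))
# lid circle: lilac top
m=(np.hypot(P[:,0]-.545,P[:,1]+.22)<.07)&(P[:,2]>.088)&(P[:,2]<.103)
L=P[m]
reg=(P[:,0]>.43)&(P[:,0]<.77)&(P[:,1]>-.37)&(P[:,1]<-.08)&(P[:,2]>.012)&(P[:,2]<.21)&~m&(np.hypot(P[:,0]-.545,P[:,1]+.22)>.05)
x,cst,md=fit(press,P[reg],(.62,-.21)); print("press",x.round(4),cst,md,reg.sum())
def circ(r):
    return least_squares(lambda t:np.maximum(np.hypot(L[:,0]-t[0],L[:,1]-t[1])-r,0)+0*t[0],[.545,-.22]).x
h=cv2.convexHull(L[:,:2].astype(np.float32)); print("lid",cv2.minEnclosingCircle(h),circ(.045).round(4))
print("tub local",loc(x,np.r_[cv2.minEnclosingCircle(h)[0],.09][None]).round(4))
reg=(P[:,0]>.5)&(P[:,0]<.85)&(P[:,1]>.08)&(P[:,1]<.33)&(P[:,2]>.012)&(P[:,2]<.15)
yel=reg&(hsv[:,0]>18)&(hsv[:,0]<35)&(hsv[:,1]>110)
Y=P[yel]; top=Y[Y[:,2]>.10]
print("yellow",len(Y),len(top),cv2.minAreaRect(top[:,:2].astype(np.float32)),top.min(0).round(3),top.max(0).round(3))
U=P[reg]; print("unit rect",cv2.minAreaRect(U[:,:2].astype(np.float32)))
blk=reg&(hsv[:,2]<70)&(P[:,2]>.03)&(P[:,2]<.075); B=P[blk]; print("black",len(B),B.min(0).round(3),B.max(0).round(3),cv2.minAreaRect(B[:,:2].astype(np.float32)))
E
python3 b.py
```

```text
press [ 0.631  -0.2374 -0.1273] 0.01685484243285323 0.0018061004800400725 5180
lid ((0.5473958253860474, -0.22596049308776855), 0.04909488931298256) [ 0.5454 -0.2258]
tub local [[-0.0843  0.0008  0.09  ]]
yellow 5256 3943 ((0.668731689453125, 0.2006152719259262), (0.21285676956176758, 0.1537950485944748), 2.3191537857055664) [0.562 0.121 0.1  ] [0.777 0.282 0.146]
unit rect ((0.6809424757957458, 0.19995024800300598), (0.2760508060455322, 0.15667405724525452), 2.446967601776123)
black 767 [0.571 0.15  0.031] [0.773 0.272 0.066] ((0.661909282207489, 0.195362851023674), (0.11788132786750793, 0.20652905106544495), 79.86482238769531)
```

View pics/side0.png

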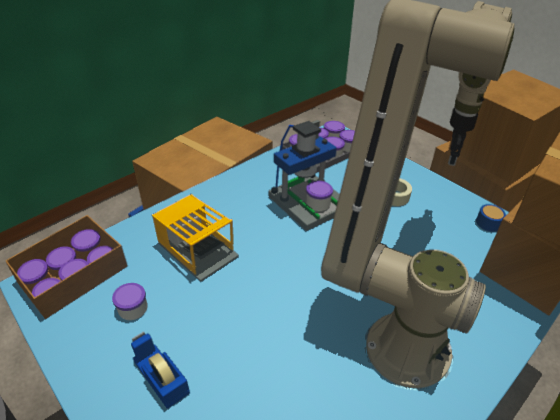

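```bash
cat > c.py <<'E'
from h import *
from scipy.optimize import least_squares
z=np.load("cl.npz");P=z["P"];hsv=z["hsv"]
def box(q,lo,hi):
    lo,hi=np.array(lo),np.array(hi); k=abs(q-(lo+hi)/2)-(hi-lo)/2
    return np.linalg.norm(np.maximum(k,0),axis=1)+np.minimum(k.max(1),0)
def loc(x,P):
    c,s=np.cos(x[2]),np.sin(x[2]); e=P-[x[0],x[1],0]; return np.c_[e[:,0]*c+e[:,1]*s,-e[:,0]*s+e[:,1]*c,e[:,2]]
def tilt(q,o,a): # frame at o pitched: local x descends by a
    c,s=np.cos(a),np.sin(a); e=q-o; return np.c_[e[:,0]*c-e[:,2]*s,e[:,1],e[:,0]*s+e[:,2]*c]
reg=(P[:,0]>.5)&(P[:,0]<.85)&(P[:,1]>.08)&(P[:,1]<.33)&(P[:,2]>.012)&(P[:,2]<.15); Q=P[reg]
yel=((hsv[:,0]>18)&(hsv[:,0]<35)&(hsv[:,1]>110))[reg]
def f(x):
    q=loc(x,Q)
    r=box(tilt(q,[-.076,0,.132],.09),(0,-.0725,0),(.2,.0725,.005))
    b=box(q,(-.1,-.075,0),(.125,.075,abs(x[3])))
    t=box(tilt(q,[.03,0,.032],.25),(-.105,-.045,-.008),(0,.045,0))
    ck=np.minimum(*[box(q,(-.076,min(k*.0675,k*.0725),0),(.125,max(k*.0675,k*.0725),.042)) for k in (1,-1)])
    return np.min(np.abs([r,b,t,ck]),0)
rs=[least_squares(f,[.66,.2,y,.02],loss="cauchy",f_scale=.003) for y in (-.15,-.05,0,.05,.1,.15)]
for r in sorted(rs,key=lambda r:r.cost)[:3]: print(r.x.round(4),r.cost,np.median(f(r.x)))
x=min(rs,key=lambda r:r.cost).x
T=Q[yel]; q=loc(x,T); m=q[:,2]>.1; print("roof local pct",np.percentile(q[m],[1,5,50,95,99],axis=0).round(3))
py,px,pyaw=-.2374,.631,-.1273
A=np.array([px,py,0])+R.from_euler('z',pyaw).apply([-.19,0,.2])
print(A); delta(A,np.radians(30),pyaw); K=env.get_state(); print(K["joint_pos"].round(2))
E
python3 c.py
```

```text
[0.6491 0.2    0.0585 0.0136] 0.03146003768138483 0.0017061587028233505
[0.6491 0.2    0.0585 0.0136] 0.031460040617362364 0.0017068351900804816
[0.6491 0.2    0.0586 0.0136] 0.03146004880777146 0.0017071072746275273
roof local pct [[-0.082 -0.074  0.104]
 [-0.077 -0.07   0.116]
 [ 0.046  0.004  0.125]
 [ 0.116  0.07   0.138]
 [ 0.123  0.074  0.141]]
[ 0.44253742 -0.21327827  0.2       ]
travel [ 2.516 -1.563  0.419] rot [-0.634 -0.192 -2.368]
travel [ 2.516 -1.563  0.419] rot [-0.147  0.485  0.548]
[-1.25  0.31  0.05  1.3  -0.    1.43]
```

View pics/both.png

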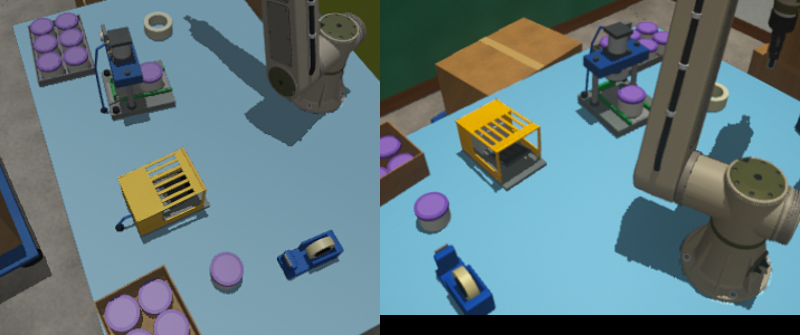

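```bash
python3 -m pendant '[{"travel":[1,-0.62,0],"rot":[-0.147,0.485,0.548],"fingers":-1},{"travel":[1,-0.62,0],"rot":[-0.147,0.485,0.548],"fingers":-1},{"travel":[1,-0.62,0],"rot":[-0.147,0.485,0.548],"fingers":-1},{"travel":[1,-0.62,0],"rot":[-0.147,0.485,0.548],"fingers":-1},{"travel":[1,-0.62,0],"rot":[-0.147,0.485,0.548],"fingers":-1},{"travel":[1,-0.62,0],"rot":[-0.147,0.485,0.548],"fingers":-1}]'
cat > d.py <<'E'
import sys
from h import *
PR=(.631,-.2374,-.1273); UN=(.6491,.2,.0585)
def world(F,p): return np.array([F[0],F[1],0])+R.from_euler('z',F[2]).apply(p)
def to(F,p,t=30): delta(world(F,p),np.radians(t),F[2])
def where(F):
    s=env.get_state(); return R.from_euler('z',-F[2]).apply(np.array(s["tcp_pos"])-[F[0],F[1],0]).round(4)
if __name__=="__main__":
    F={"p":PR,"u":UN}[sys.argv[1]]; print("local",where(F),env.get_state()["joint_pos"].round(2)); to(F,[float(k) for k in sys.argv[2:5]],float(sys.argv[5]) if len(sys.argv)>5 else 30)
E
python3 d.py p -.19 0 .2
```

```text
clock: 1.5
tcp_pos: [0.3287, -0.3939, 0.2496]
orientation: [0.016, 0.964, -0.063, 0.258]
wrist_force: [-0.1, 0.1, -0.2]
finger_gap: 0.0001
grip_force: 0.0
local [-0.28   -0.1937  0.2496] [-1.3  -0.03 -0.46  0.91  0.48  2.03]
travel [ 0.437 -1.616  0.732] rot [-1.000e-03 -1.000e-03  2.997e+00]
travel [ 0.437 -1.616  0.732] rot [ 0.001 -0.    -0.003]
```

```bash
python3 -m pendant '[{"travel":[0.27,-1,0.45],"rot":[0,0,0],"fingers":-1},{"travel":[0.27,-1,0.45],"rot":[0,0,0],"fingers":-1},{"travel":[0.27,-1,0.45],"rot":[0,0,0],"fingers":-1}]' >/dev/null; python3 d.py p -.19 0 .067
```

```text
local [-0.2236 -0.0735  0.2192] [-1.01 -0.14 -0.65  0.71  0.39  2.33]
travel [-0.389 -0.613  1.239] rot [-3.e-03  1.e-03 -3.e+00]
travel [-0.389 -0.613  1.239] rot [0.    0.002 0.   ]
```

```bash
python3 -m pendant '[{"travel":[0,-0.613,0.4],"rot":[0,0,0],"fingers":-1},{"travel":[0,-0.613,0.4],"rot":[0,0,0],"fingers":-1},{"travel":[-0.31,-0.613,1],"rot":[0,0,0],"fingers":-1},{"travel":[-0.31,-0.613,1],"rot":[0,0,0],"fingers":-1},{"travel":[-0.31,-0.613,1],"rot":[0,0,0],"fingers":-1}]'; python3 d.py p -.15 0 .067
cat > pic.py <<'E'
import sys
from h import *
im,dp=env.read_camera(sys.argv[1]); x0,x1,y0,y1=map(int,sys.argv[3:7]); k=float(sys.argv[7]); np.save("last.npy",dp)
cv2.imwrite(f"pics/{sys.argv[2]}.png",cv2.resize(im[y0:y1,x0:x1],None,fx=k,fy=k,interpolation=cv2.INTER_CUBIC))
E
python3 pic.py scene p1 150 450 70 270 2.6
```

```text
clock: 2.3
tcp_pos: [0.4343, -0.2112, 0.0928]
orientation: [0.014, 0.965, -0.061, 0.254]
wrist_force: [-0.3, 0.8, -1.0]
finger_gap: -0.0001
grip_force: 0.0
local [-0.1984  0.001   0.0928] [-0.81 -0.02 -0.92  0.26  0.32  2.53]
travel [0.245 0.01  0.386] rot [0.013 0.006 2.999]
travel [0.245 0.01  0.386] rot [-0.004  0.008 -0.   ]
```

View pics/p1.png

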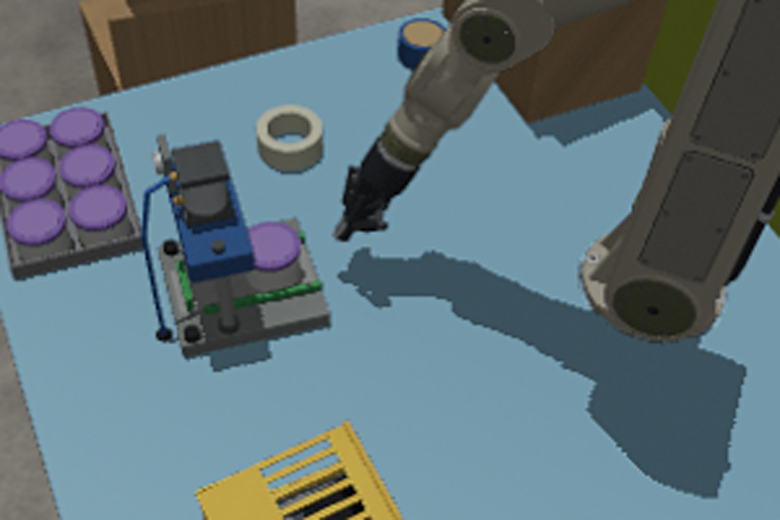

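```bash
python3 -m pendant '[{"travel":[0.13,0,0.2],"rot":[0,0,0],"fingers":-1},{"travel":[0.245,0.01,0.386],"rot":[0,0.006,0],"fingers":-1},{"travel":[0.245,0.01,0.386],"rot":[0,0.006,0],"fingers":-1}]'; python3 d.py p -.085 0 .067
```

```text
clock: 2.65
tcp_pos: [0.4877, -0.2239, 0.0736]
orientation: [0.018, 0.963, -0.061, 0.263]
wrist_force: [1.1, 0.3, 0.7]
finger_gap: 0.0001
grip_force: 0.0
local [-0.1439 -0.0048  0.0736] [-0.74  0.11 -0.86  0.15  0.29  2.6 ]
travel [ 0.395 -0.04   0.296] rot [ 0.013  0.004 -2.998]
travel [ 0.395 -0.04   0.296] rot [ 0.002 -0.009  0.002]
```

```bash
python3 -m pendant '[{"travel":[0,-0.02,0.02],"rot":[0,0,0],"fingers":-1},{"travel":[0,-0.02,0.02],"rot":[0,0,0],"fingers":-1}]';python3 d.py p -.085 0 .067
```

```text
clock: 2.85
tcp_pos: [0.4858, -0.2193, 0.0705]
orientation: [0.017, 0.963, -0.062, 0.261]
wrist_force: [-1.2, -0.0, -0.1]
finger_gap: -0.0003
grip_force: 0.0
local [-0.1463 -0.0005  0.0705] [-0.73  0.11 -0.87  0.14  0.29  2.61]
travel [ 0.426 -0.004  0.283] rot [-9.e-03 -1.e-03  3.e+00]
travel [ 0.426 -0.004  0.283] rot [ 0.001 -0.006 -0.   ]
```

```bash
python3 -m pendant '[{"travel":[0.05,0,0.04],"rot":[0,0,0],"fingers":-1},{"travel":[0.09,0,0.07],"rot":[0,0,0],"fingers":-1},{"travel":[0.14,0,0.1],"rot":[0,0,0],"fingers":-1},{"travel":[0.18,0,0.13],"rot":[0,0,0],"fingers":-1},{"travel":[0.23,0,0.16],"rot":[0,0,0],"fingers":-1},{"travel":[0.28,0,0.19],"rot":[0,0,0],"fingers":-1},{"travel":[0.32,0,0.22],"rot":[0,0,0],"fingers":-1},{"travel":[0.36,0,0.25],"rot":[0,0,0],"fingers":-1},{"travel":[0.4,0,0.27],"rot":[0,0,0],"fingers":-1},{"travel":[0.42,0,0.28],"rot":[0,0,0],"fingers":-1}]';python3 d.py p -.064 0 .067; python3 pic.py side p2 230 380 100 250 4
```

```text
clock: 3.85
tcp_pos: [0.5465, -0.2269, 0.0659]
orientation: [0.017, 0.963, -0.061, 0.261]
wrist_force: [-1.6, -0.5, -0.0]
finger_gap: 0.0002
grip_force: 0.5
local [-0.0852 -0.0003  0.0659] [-0.65  0.21 -0.76  0.13  0.26  2.68]
travel [ 0.157 -0.002  0.081] rot [-0.009 -0.     3.   ]
travel [ 0.157 -0.002  0.081] rot [ 0.    -0.005 -0.   ]
```

View pics/p2.png

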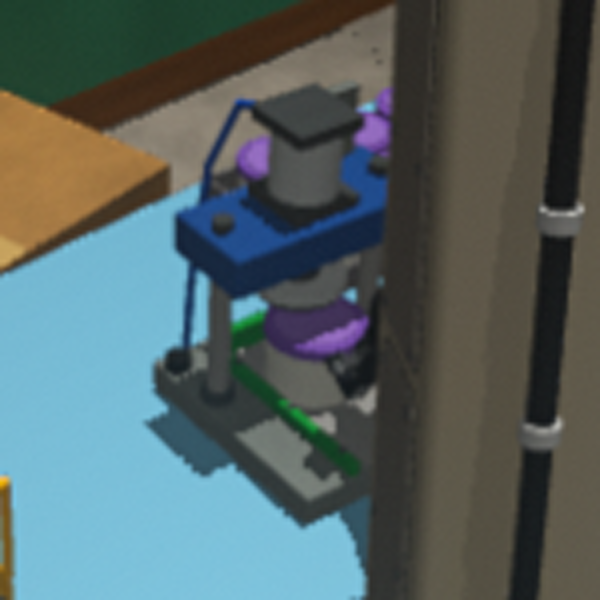

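```bash
python3 -m pendant '[{"travel":[0.03,0,0.016],"rot":[0,0,0],"fingers":-1},{"travel":[0.06,0,0.033],"rot":[0,0,0],"fingers":-1},{"travel":[0.09,0,0.05],"rot":[0,0,0],"fingers":-1},{"travel":[0.12,0,0.066],"rot":[0,0,0],"fingers":-1},{"travel":[0.145,0,0.08],"rot":[0,0,0],"fingers":-1},{"travel":[0.145,0,0.08],"rot":[0,0,0],"fingers":-1}]';python3 d.py p -.06 0 .067
```

```text
clock: 4.5
tcp_pos: [0.5665, -0.2296, 0.0669]
orientation: [0.017, 0.963, -0.061, 0.262]
wrist_force: [-0.7, -0.2, 0.3]
finger_gap: -0.0001
grip_force: 0.0
local [-0.065  -0.0005  0.0669] [-0.63  0.24 -0.72  0.14  0.25  2.7 ]
travel [ 0.036 -0.004  0.02 ] rot [ 1.e-02  1.e-03 -3.e+00]
travel [ 0.036 -0.004  0.02 ] rot [ 0.001 -0.007  0.   ]
```

```bash
python3 -m pendant '[{"travel":[0.015,0,0.008],"rot":[0,0,0],"fingers":-1},{"travel":[0.03,0,0.016],"rot":[0,0,0],"fingers":-1},{"travel":[0.03,0,0.016],"rot":[0,0,0],"fingers":-1}]'|grep -E "pos|force";python3 d.py p -.056 0 .067|head -1
python3 -m pendant '[{"travel":[0.01,0,0.006],"rot":[0,0,0],"fingers":-1},{"travel":[0.02,0,0.012],"rot":[0,0,0],"fingers":-1},{"travel":[0.02,0,0.012],"rot":[0,0,0],"fingers":-1}]'|grep -E "pos|force";python3 d.py p -.056 0 .067|head -1
```

```text
tcp_pos: [0.57, -0.23, 0.0669]
wrist_force: [-0.2, 0.4, 0.3]
grip_force: 0.1
local [-0.0614 -0.0004  0.0669] [-0.63  0.24 -0.71  0.14  0.24  2.7 ]
tcp_pos: [0.5728, -0.2304, 0.0668]
wrist_force: [-0.1, 0.2, 0.5]
grip_force: 0.3
local [-0.0587 -0.0004  0.0668] [-0.62  0.25 -0.7   0.14  0.24  2.7 ]
```

```bash
for i in 1 2; do python3 -m pendant '[{"travel":[0.01,0,0.006],"rot":[0,0,0],"fingers":-1},{"travel":[0.02,0,0.012],"rot":[0,0,0],"fingers":-1},{"travel":[0.02,0,0.012],"rot":[0,0,0],"fingers":-1}]'|grep -E "wrist";python3 d.py p -.056 0 .067|head -1; done
python3 - <<'E'
from h import *
im,dp=env.read_camera("scene"); cv2.imwrite("pics/s3.png",cv2.resize(im[90:240,180:380],None,fx=4,fy=4))
r=env.outline_of("scene","lid"); p,v,u=cloud("scene",dp,r[0]["mask"]); print(r[0]["conf"],len(p),np.percentile(p,[2,98],axis=0).round(3))
E
```

```text
wrist_force: [-9.8, 0.9, 5.3]
local [-0.0579 -0.0002  0.0658] [-0.62  0.25 -0.7   0.15  0.24  2.71]
wrist_force: [-18.3, 1.8, 10.5]
local [-0.0575  0.0001  0.0645] [-0.62  0.26 -0.7   0.15  0.24  2.71]
0.58 3111 [[ 0.493 -0.319  0.004]
 [ 0.712 -0.124  0.288]]
```

View pics/s3.png

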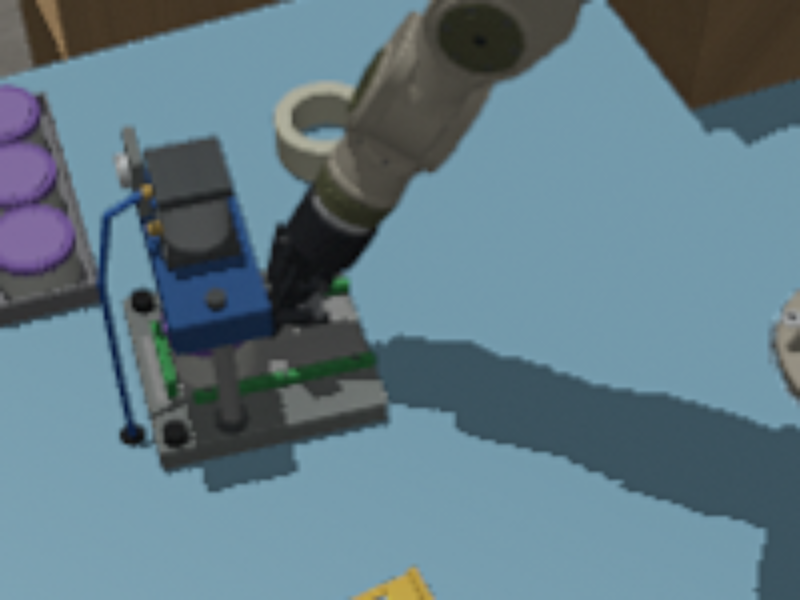

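```bash
python3 -m pendant '[{"travel":[-0.05,0,-0.03],"rot":[0,0,0],"fingers":-1},{"travel":[-0.15,0,-0.09],"rot":[0,0,0],"fingers":-1},{"travel":[-0.35,0,-0.2],"rot":[0,0,0],"fingers":-1},{"travel":[-0.6,0,-0.35],"rot":[0,0,0],"fingers":-1},{"travel":[-0.8,0,-0.45],"rot":[0,0,0],"fingers":-1},{"travel":[-0.6,0,-0.85],"rot":[0,0,0],"fingers":-1},{"travel":[-0.4,0,-1],"rot":[0,0,0],"fingers":-1},{"travel":[-0.4,0,-1],"rot":[0,0,0],"fingers":-1}]'; python3 d.py u -.2 0 .2 45
```

```text
clock: 6.6
tcp_pos: [0.4804, -0.2211, 0.1526]
orientation: [0.02, 0.962, -0.06, 0.266]
wrist_force: [1.0, 0.2, 0.9]
finger_gap: -0.0
grip_force: 0.0
local [-0.1931 -0.4105  0.1526] [-0.74 -0.04 -0.77  0.38  0.3   2.59]
travel [-0.376 -3.348 -0.715] rot [ 0.35  -0.172  2.837]
travel [-0.376 -3.348 -0.715] rot [ 0.115  0.234 -0.136]
```

```bash
python3 -m pendant '[{"travel":[-0.3,0,-0.4],"rot":[0,0,-0.14],"fingers":-1},{"travel":[-0.38,-0.3,-0.7],"rot":[0,0,-0.28],"fingers":-1},{"travel":[-0.38,-0.7,-0.7],"rot":[0,0,-0.42],"fingers":-1},{"travel":[-0.38,-1,-0.7],"rot":[0,0,-0.56],"fingers":-1},{"travel":[-0.38,-1,-0.7],"rot":[0,0,-0.7],"fingers":-1},{"travel":[-0.38,-1,-0.7],"rot":[0,0,-0.84],"fingers":-1},{"travel":[-0.38,-1,-0.7],"rot":[0,0,-1],"fingers":-1},{"travel":[-0.38,-1,-0.7],"rot":[0,0,-1],"fingers":-1}]'; python3 d.py u -.2 0 .2 45
```

```text
clock: 7.4
tcp_pos: [0.4107, -0.088, 0.1948]
orientation: [0.145, 0.864, 0.429, 0.218]
wrist_force: [-0.2, -0.3, -0.4]
finger_gap: 0.0001
grip_force: 0.0
local [-0.2548 -0.2735  0.1948] [-0.54 -0.36 -0.88  0.55  0.21  1.73]
travel [ 2.038 -1.119 -0.023] rot [-0.33  -0.035 -2.123]
travel [ 2.038 -1.119 -0.023] rot [-0.029  0.274  0.854]
```

```bash
python3 -m pendant '[{"travel":[0.35,-0.19,0],"rot":[0,0,-0.14],"fingers":-1},{"travel":[0.7,-0.38,0],"rot":[0,0,-0.28],"fingers":-1},{"travel":[1,-0.55,0],"rot":[0,0,-0.42],"fingers":-1},{"travel":[1,-0.55,0],"rot":[0,0,-0.56],"fingers":-1},{"travel":[1,-0.55,0],"rot":[0,0,-0.7],"fingers":-1},{"travel":[1,-0.55,0],"rot":[0,0,-0.84],"fingers":-1},{"travel":[1,-0.55,0],"rot":[0,0,-1],"fingers":-1},{"travel":[1,-0.55,0],"rot":[0,0,-1],"fingers":-1}]'; python3 d.py u -.2 0 .2 45
```

```text
clock: 8.2
tcp_pos: [0.4306, 0.047, 0.1962]
orientation: [0.234, 0.535, 0.803, 0.116]
wrist_force: [0.6, 0.6, 0.1]
finger_gap: 0.0001
grip_force: 0.0
local [-0.2271 -0.14    0.1962] [-0.05 -0.32 -0.87  0.5  -0.04  1.11]
travel [ 1.019  0.611 -0.024] rot [-0.23  -0.166 -1.135]
travel [ 1.019  0.611 -0.024] rot [-0.184  0.255  1.843]
```

```bash
python3 -m pendant '[{"travel":[0.35,0.2,0],"rot":[-0.03,-0.02,-0.14],"fingers":-1},{"travel":[0.7,0.4,0],"rot":[-0.06,-0.04,-0.28],"fingers":-1},{"travel":[1,0.6,0],"rot":[-0.09,-0.06,-0.42],"fingers":-1},{"travel":[1,0.6,0],"rot":[-0.12,-0.08,-0.56],"fingers":-1},{"travel":[1,0.6,0],"rot":[-0.15,-0.1,-0.7],"fingers":-1},{"travel":[1,0.6,0],"rot":[-0.18,-0.12,-0.84],"fingers":-1},{"travel":[1,0.6,0],"rot":[-0.2,-0.15,-1],"fingers":-1},{"travel":[1,0.6,0],"rot":[-0.2,-0.15,-1],"fingers":-1},{"travel":[1,0.6,0],"rot":[-0.2,-0.15,-1],"fingers":-1}]'; python3 d.py u -.2 0 .2 45;  python3 d.py u -.2 0 .11 45
```

```text
clock: 9.1
tcp_pos: [0.4503, 0.185, 0.1972]
orientation: [0.372, 0.046, 0.927, 0.023]
wrist_force: [-0.3, 0.2, 0.2]
finger_gap: -0.0001
grip_force: 0.0
local [-0.1994 -0.0034  0.1972] [ 0.36 -0.26 -0.98  0.11 -0.24  0.37]
travel [-0.008  0.029 -0.021] rot [-0.032 -0.019 -0.138]
travel [-0.008  0.029 -0.021] rot [-0.028  0.047  2.862]
local [-0.1994 -0.0034  0.1972] [ 0.36 -0.26 -0.98  0.11 -0.24  0.37]
travel [ 0.507 -0.029  0.52 ] rot [-0.032 -0.019 -0.138]
travel [ 0.507 -0.029  0.52 ] rot [-0.028  0.047  2.862]
```

```bash
python3 -m pendant '[{"travel":[0.15,-0.03,0.35],"rot":[-0.03,-0.02,-0.14],"fingers":-1},{"travel":[0.33,-0.03,0.7],"rot":[-0.03,-0.02,-0.14],"fingers":-1},{"travel":[0.33,-0.03,0.7],"rot":[-0.03,-0.02,-0.14],"fingers":-1},{"travel":[0.33,-0.03,0.7],"rot":[-0.03,-0.02,-0.14],"fingers":-1},{"travel":[0.33,-0.03,0.7],"rot":[-0.03,-0.02,-0.14],"fingers":-1}]'
cat > w.py <<'E'
from d import *
print("local",where(UN),env.get_state()["joint_pos"].round(2))
im,dp=env.read_camera("wrist"); cv2.imwrite("pics/w.png",im); np.savez("w.npz",im=im,dp=dp)
P,v,u=cloud("wrist",dp); q=R.from_euler('z',-UN[2]).apply(P-[UN[0],UN[1],0])
for t in ["treadle","treadle_unit"]:
    for r in env.outline_of("wrist",t)[:1]:
        k=r["mask"][v,u]; print(t,round(r["conf"],2),r["xy"],np.percentile(q[k],[1,5,50,95,99],axis=0).round(4).tolist())
hsv=cv2.cvtColor(im,cv2.COLOR_BGR2HSV)[v,u].astype(int)
y=(hsv[:,0]>18)&(hsv[:,0]<35)&(hsv[:,1]>110)&(abs(q[:,0])<.2)
l=y&(q[:,2]>.125)&(abs(q[:,1])<.05); print("lip",l.sum(),np.percentile(q[l],[1,5,25,50],axis=0).round(4).tolist())
p=y&(q[:,2]<.12)&(q[:,2]>.06)
for s in (1,-1):
    k=p&(q[:,1]*s>.03); print("post",s,k.sum(),np.percentile(q[k],[5,50,95],axis=0).round(4).tolist() if k.sum() else 0)
b=(hsv[:,2]<90)&(abs(q[:,1])<.05)&(q[:,2]>.03)&(q[:,2]<.08)&(q[:,0]>-.11)&(q[:,0]<.03)
print("treadle blk",b.sum(),np.percentile(q[b],[1,5,50,95],axis=0).round(4).tolist() if b.sum() else 0)
E
python3 w.py
```

```text
clock: 9.6
tcp_pos: [0.4975, 0.1993, 0.1267]
orientation: [0.37, -0.027, 0.928, 0.004]
wrist_force: [0.5, 0.0, 0.4]
finger_gap: 0.0001
grip_force: 0.0
local [-0.1514  0.0081  0.1267] [ 0.34 -0.02 -1.03 -0.17 -0.2   0.2 ]
treadle 0.61 [268.4, 235.2] [[-0.0745, -0.041, 0.0457], [-0.0739, -0.0364, 0.0484], [-0.0674, 0.0016, 0.0594], [-0.0064, 0.04, 0.063], [0.0031, 0.0444, 0.0635]]
treadle_unit 0.85 [263.2, 220.9] [[-0.102, -0.073, 0.0038], [-0.1007, -0.0708, 0.0092], [-0.0548, -0.0036, 0.0158], [0.1055, 0.0718, 0.102], [0.1204, 0.0756, 0.1278]]
lip 53 [[-0.1988, -0.0347, 0.1321], [-0.1972, -0.0308, 0.1378], [-0.1882, -0.0281, 0.1402], [-0.1853, -0.0106, 0.1471]]
post 1 1752 [[-0.08, 0.0607, 0.0629], [-0.0768, 0.0705, 0.085], [0.1207, 0.0761, 0.1158]]
post -1 1768 [[-0.0819, -0.0733, 0.0627], [-0.0789, -0.0699, 0.0855], [0.1189, -0.0634, 0.116]]
treadle blk 2808 [[-0.0745, -0.0428, 0.0393], [-0.0738, -0.0374, 0.0416], [-0.0663, 0.001, 0.0589], [0.0194, 0.0412, 0.0629]]
```

View pics/w.png

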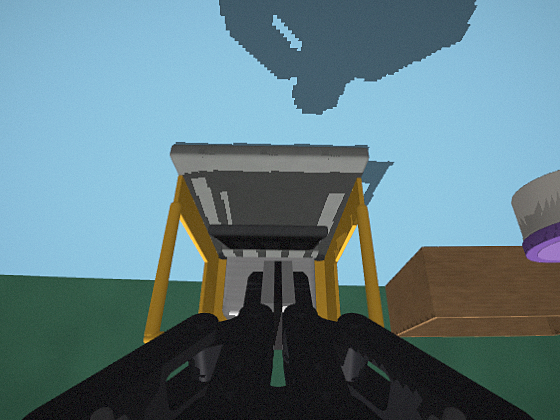

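```bash
sed -i 's/UN=(.6491,.2,.0585)/UN=(.6473,.2,.0585)/' d.py; python3 d.py u -.12 0 .1 45;python3 d.py u -.12 0 .1 42
```

```text
local [-0.1491  0.0083  0.1283] [ 0.34 -0.02 -1.03 -0.17 -0.2   0.2 ]
travel [-0.012 -0.066  0.339] rot [-0.011 -0.022  0.005]
travel [-0.012 -0.066  0.339] rot [ 0.035 -0.017 -2.994]
local [-0.1491  0.0083  0.1283] [ 0.34 -0.02 -1.03 -0.17 -0.2   0.2 ]
travel [-0.012 -0.066  0.339] rot [-0.011  0.028  0.005]
travel [-0.012 -0.066  0.339] rot [-0.043 -0.017 -2.995]
```

```bash
python3 -m pendant '[{"travel":[0,-0.03,0.1],"rot":[-0.01,0.03,0],"fingers":-1},{"travel":[-0.01,-0.06,0.2],"rot":[-0.01,0.03,0],"fingers":-1},{"travel":[-0.01,-0.06,0.2],"rot":[-0.01,0.03,0],"fingers":-1}]'; python3 d.py u -.12 0 .1 42
```

```text
clock: 10.05
tcp_pos: [0.5164, 0.1927, 0.1111]
orientation: [0.357, -0.029, 0.934, 0.008]
wrist_force: [-1.0, -0.3, 0.6]
finger_gap: -0.0002
grip_force: 0.0
local [-0.1311  0.0004  0.1111] [ 0.29  0.04 -1.   -0.18 -0.16  0.17]
travel [-0.007 -0.003  0.131] rot [-0.002 -0.003  0.005]
travel [-0.007 -0.003  0.131] rot [ 0.005 -0.003 -2.995]
```

```bash
python3 d.py u -.1 0 .096 45|sed -n 2p; python3 d.py u -.073 0 .092 45|sed -n 2p
```

```text
travel [-0.109 -0.003  0.267] rot [-0.002 -0.053  0.005]
travel [-0.254 -0.003  0.441] rot [-0.002 -0.053  0.005]
```

```bash
python3 -m pendant '[{"travel":[-0.05,0,0.13],"rot":[0,-0.03,0.005],"fingers":-1},{"travel":[-0.11,0,0.26],"rot":[0,-0.053,0.005],"fingers":-1},{"travel":[-0.16,0,0.33],"rot":[0,-0.053,0.005],"fingers":-1},{"travel":[-0.21,0,0.39],"rot":[0,-0.053,0.005],"fingers":-1},{"travel":[-0.25,0,0.43],"rot":[0,-0.053,0.005],"fingers":-1},{"travel":[-0.25,0,0.43],"rot":[0,-0.053,0.005],"fingers":-1}]'; python3 d.py u -.073 0 .082 45|head -2; python3 pic.py side p5 140 290 150 300 4
```

```text
clock: 10.65
tcp_pos: [0.5734, 0.1965, 0.0921]
orientation: [0.382, -0.027, 0.924, 0.01]
wrist_force: [-0.1, 0.9, 0.1]
finger_gap: -0.0003
grip_force: 0.0
local [-0.0739  0.0008  0.0921] [ 0.27  0.18 -0.97 -0.35 -0.15  0.15]
travel [ 0.054 -0.007  0.065] rot [-0.002 -0.001  0.001]
```

View pics/p5.png

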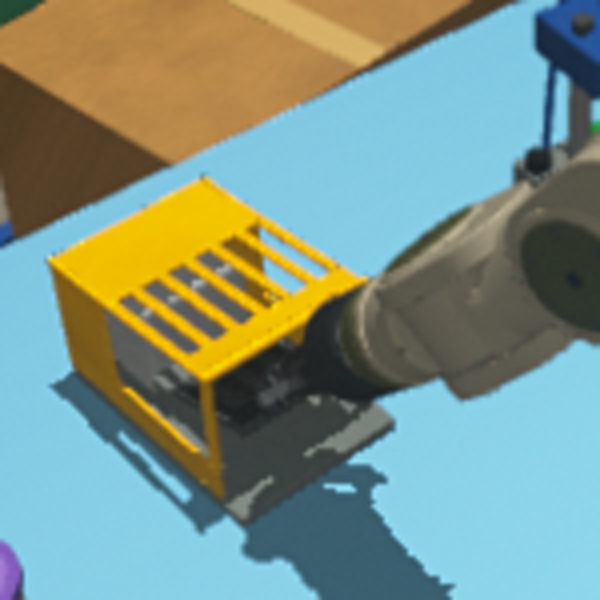

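```bash
for i in 1 2; do python3 -m pendant '[{"travel":[0.02,0,0.02],"rot":[0,0,0],"fingers":-1},{"travel":[0.04,0,0.04],"rot":[0,0,0],"fingers":-1},{"travel":[0.06,0,0.06],"rot":[0,0,0],"fingers":-1},{"travel":[0.06,0,0.06],"rot":[0,0,0],"fingers":-1}]'|grep wrist; python3 d.py u -.073 0 .082 45|head -2; done
```

```text
wrist_force: [-4.8, -0.8, 6.4]
local [-0.0755  0.0007  0.0806] [ 0.27  0.21 -0.98 -0.39 -0.15  0.15]
travel [-0.023 -0.006  0.007] rot [-0.002 -0.002  0.001]
wrist_force: [-3.4, -0.9, 8.9]
local [-0.0743  0.0009  0.0718] [ 0.27  0.24 -0.99 -0.43 -0.15  0.15]
travel [-0.068 -0.008 -0.052] rot [-0.002  0.     0.001]
```

```bash
python3 -m pendant '[{"travel":[0.02,0,0.02],"rot":[0,0,0],"fingers":-1},{"travel":[0.04,0,0.04],"rot":[0,0,0],"fingers":-1},{"travel":[0.06,0,0.06],"rot":[0,0,0],"fingers":-1},{"travel":[0.06,0,0.06],"rot":[0,0,0],"fingers":-1}]'|grep wrist; python3 d.py u -.073 0 .082 45|head -1; python3 -m pendant '[{"travel":[0.015,0,0.015],"rot":[0,0,0],"fingers":-1},{"travel":[0.03,0,0.03],"rot":[0,0,0],"fingers":-1},{"travel":[0.03,0,0.03],"rot":[0,0,0],"fingers":-1}]'|grep wrist; python3 d.py u -.073 0 .082 45|head -1
```

```text
wrist_force: [-4.8, -0.1, 10.1]
local [-0.0741  0.0011  0.0622] [ 0.27  0.26 -1.   -0.47 -0.15  0.15]
wrist_force: [-7.2, 0.3, 15.5]
local [-0.0738  0.0011  0.0579] [ 0.27  0.27 -1.   -0.48 -0.15  0.15]
```

```bash
for i in 1 2; do python3 -m pendant '[{"travel":[0.012,0,0.012],"rot":[0,0,0],"fingers":-1},{"travel":[0.025,0,0.025],"rot":[0,0,0],"fingers":-1},{"travel":[0.025,0,0.025],"rot":[0,0,0],"fingers":-1}]'|grep wrist; python3 d.py u -.073 0 .082 45|head -1; done
```

```text
wrist_force: [-18.7, -2.2, 33.7]
local [-0.0717  0.0014  0.0574] [ 0.27  0.28 -1.01 -0.5  -0.15  0.15]
wrist_force: [-33.3, -6.1, 57.4]
local [-0.0699  0.0016  0.057 ] [ 0.27  0.29 -1.01 -0.52 -0.15  0.15]
```

```bash
python3 -m pendant '[{"travel":[-0.04,0,-0.04],"rot":[0,0,0],"fingers":-1},{"travel":[-0.07,0,-0.07],"rot":[0,0,0],"fingers":-1},{"travel":[-0.11,0,-0.11],"rot":[0,0,0],"fingers":-1},{"travel":[-0.15,0,-0.15],"rot":[0,0,0],"fingers":-1},{"travel":[-0.19,0,-0.19],"rot":[0,0,0],"fingers":-1},{"travel":[-0.23,0,-0.23],"rot":[0,0,0],"fingers":-1},{"travel":[-0.23,0,-0.23],"rot":[0,0,0],"fingers":-1}]'; python3 d.py u -.13 0 .1 42|head -2
```

```text
clock: 13.5
tcp_pos: [0.5714, 0.1962, 0.0858]
orientation: [0.381, -0.027, 0.924, 0.01]
wrist_force: [0.6, 0.1, -0.9]
finger_gap: 0.0003
grip_force: 0.0
local [-0.076   0.0007  0.0858] [ 0.27  0.2  -0.98 -0.37 -0.15  0.15]
travel [ 0.236 -0.006 -0.401] rot [-0.002  0.046  0.001]
```

Clear of the treadle; check the lid and treadle before and after backing out.

```bash
python3 -m pendant '[{"travel":[0,0,-0.1],"rot":[0,0.02,0],"fingers":-1},{"travel":[0.12,0,-0.25],"rot":[0,0.046,0],"fingers":-1},{"travel":[0.23,0,-0.4],"rot":[0,0.046,0],"fingers":-1},{"travel":[0.23,0,-0.5],"rot":[0,0.046,0],"fingers":-1},{"travel":[0.23,0,-0.6],"rot":[0,0.046,0],"fingers":-1},{"travel":[0.23,0,-0.6],"rot":[0,0.046,0],"fingers":-1}]'
cat > e.py <<'E'
from d import *
im,dp=env.read_camera("side"); cv2.imwrite("pics/e.png",cv2.resize(im[100:280,130:360],None,fx=3.4,fy=3.4,interpolation=cv2.INTER_CUBIC))
p,v,u=cloud("side",dp); hsv=cv2.cvtColor(im,cv2.COLOR_BGR2HSV)[v,u].astype(int)
q=R.from_euler('z',-PR[2]).apply(p-[PR[0],PR[1],0])
k=(hsv[:,0]>125)&(hsv[:,0]<155)&(hsv[:,1]>60)&(abs(q[:,0])<.08)&(abs(q[:,1])<.06)&(q[:,2]>.05)&(q[:,2]<.13)
print("lid",k.sum(),np.percentile(q[k],[1,5,50,95,99],axis=0).round(4).tolist())
q=R.from_euler('z',-UN[2]).apply(p-[UN[0],UN[1],0])
k=(hsv[:,2]<80)&(abs(q[:,0]+.055)<.02)&(abs(q[:,1])<.04)&(q[:,2]>.02)&(q[:,2]<.08)
print("treadle",k.sum(),np.percentile(q[k],[5,50,95],axis=0).round(4).tolist() if k.sum() else 0)
for t in ["done_tub","tape_dispenser","tape_roll"]:
    for r in env.outline_of("side",t)[:1]:
        a=cloud("side",dp,r["mask"])[0]; print(t,np.median(a,0).round(3))
E
python3 e.py
```

```text
clock: 14.1
tcp_pos: [0.5002, 0.1922, 0.1168]
orientation: [0.358, -0.028, 0.933, 0.009]
wrist_force: [0.4, -0.1, 0.0]
finger_gap: 0.0002
grip_force: 0.0
lid 141 [[-0.0342, -0.013, 0.0752], [-0.0301, -0.002, 0.0779], [-0.0076, 0.0243, 0.0863], [0.0218, 0.0415, 0.0901], [0.0292, 0.0424, 0.0912]]
treadle 237 [[-0.0727, -0.0348, 0.0538], [-0.0579, 0.0007, 0.0589], [-0.0377, 0.0363, 0.0627]]
done_tub [0.574 0.469 0.055]
tape_dispenser [0.331 0.523 0.061]
tape_roll [ 0.387 -0.469  0.028]
```

View pics/e.png

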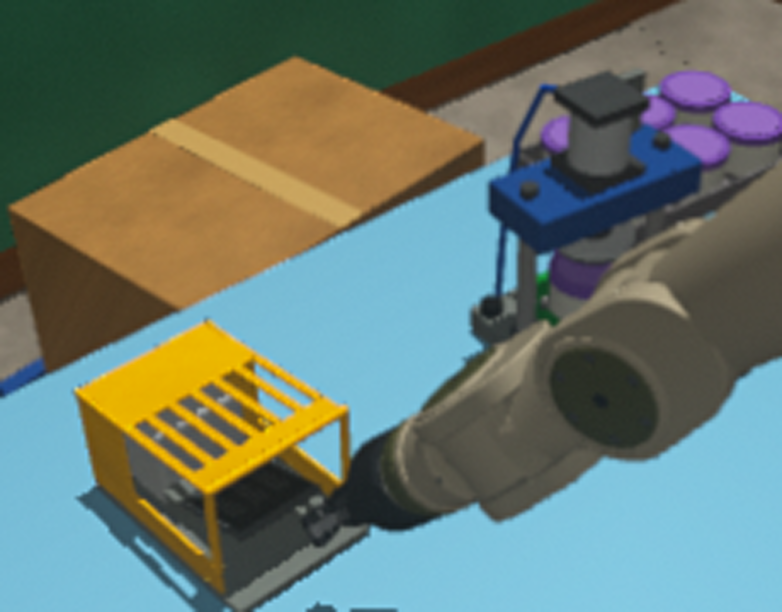

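```bash
python3 -m pendant '[{"travel":[0,0,-0.15],"rot":[0,0,0],"fingers":-1},{"travel":[0,0,-0.15],"rot":[0,0,0],"fingers":-1},{"travel":[0,0,-0.15],"rot":[0,0,0],"fingers":-1}]'|head -2; python3 -c "from workcell import env; print(env.hand_in())"
```

```text
clock: 14.6
tcp_pos: [0.4901, 0.1916, 0.1306]
the job is handed in; nothing more can be done
None
```

The job is handed in at 14.6 s, no verdict returned: the tub is against the back stop with its lid measuring home, the treadle is back up, the arm is clear; the tape dispenser and closed tub read unmoved, and the tape roll, partly hidden by the arm, could not be re-measured reliably.

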